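# Load the specimen die and pin its cover

## Robot

A 6-joint arm with a two-finger parallel gripper is mounted at the origin on a cart in front of the work surface, level with it; the furniture and walls round the work are solid. World frame = base frame: x ahead of the robot, y to its left, z up, the work surface at z = 0. Lengths are in mm, angles in rad, forces in N, time in s.
With the tool pointing down it reaches from about 350 to 975 mm from the base axis. Payload 7.1 kg.
Tool frame: the origin (TCP) lies between the finger pads; the fingertips stand 17 mm ahead of it and the grasp point (between the pads) lies 2 mm behind it; z points along the fingers, y is the line along which they close (so a half turn about z gives the same grasp; the last joint's range is limited). The gripper opens to 88 mm and grips with 3 to 60 N. Pads are 20 mm wide; open, the fingers measure 115 mm over their backs; the gripper's body (75 mm by 178 mm) begins 61 mm behind the grasp point.
Start: joints at [1.317, 0.423, 1.63, -0, 1.089, -0.019], TCP at [145.374, 607.842, 239.675] pointing down, gripper open.
Joint ranges: [-3, 3], [-0.9, 2.11], [0.09, 2.58], [-1.31, 4.45], [0.11, 2.69], [-2.54, 2.54]. Speed limits (rad/s): [2.39, 2.39, 3.01, 3.14, 3.14, 3.14].

## Interface

Orientations are given as a rotation vector (axis times angle).
In Python, from workcell import ctrl gives the robot as it stands.
- The arm moves only by the shell command python3 jog.py 'ROWS' [OPENING]. ROWS is 1 to 5 rows, one to a line, with the numbers parted by spaces; each row has 6 numbers: dx, dy, dz in a scale on which 1.0 is 0.3 m, then a rotation vector rx, ry, rz in shares of pi/2 rad (1.0 is pi/2 rad); each row shifts and turns the commanded pose from where the row before left it, along the tool's axes as they then stand; what a row does not reach is not made up. A row lasts 1/12 s, in which the tool goes at most 41.7 mm and 0.125 rad, less where a joint would pass 70% of its speed; a pose out of reach is approached as far as the arm can. OPENING is the finger opening in mm, set as the command begins (- or left out keeps the last). The fingers move at their own pace and stop on an object; the grip force is fixed at half the most. Time passes only in rows, so rows that do not move let the fingers close. It prints the time, the measured TCP pose, the force, the opening and the grip force at its end. No shift or turn number may pass 1 either way. Input that does not fit is refused with a message, and nothing moves.
- ctrl.get_obs(): the state, without advancing time (a new reading comes with each control period).
- ctrl.get_image(name): name is "scene" or "top" or "wrist"; returns a dict with "img" (400x640x3 uint8, red, green, blue), "fx", "fy", "cx", "cy" (pixels), "k1" (the pictures are not rectified: a ray, as slopes to the right and down, at radius r is drawn at 1 + k1 r^2 times it, then the intrinsics apply), "R" (3x3) and "t" (3): a world point X has camera coordinates R X + t. Camera axes: x right, y down, z forward; pixel columns grow to the right and rows downward; lengths in mm; the calibration is good to about 2 mm. A picture is of the moment at which its call begins. There is no depth.
- ctrl.close_job(): hands the job in; it is judged then, once.
The state is a dict: "t": time; "qpos": joint angles; "qvel": joint speeds; "joint_torque": joint torques, N m; "ee_pos": TCP position; "orientation": TCP orientation; "ft_force": force on the tool from outside, world axes, zero at the start; "moment": the same for the moment, N m; "width": finger opening in mm; "grasp_force": force on a finger pad.
Only numpy, scipy, OpenCV 4.12 (cv2) and the standard library are available. Lean on these libraries where they do the work, as an engineer would, in place of code of your own. Each camera call takes 0.05 s, during which the arm holds its last target. There are 200 camera calls.

## Task

Lay the loose brass disc flat in the round cavity of the specimen die, swing the open cover down over it until it is fully shut, then push the hairpin clip along its tray by the red thumb piece, through the cross-drilled post, until it snaps home with its bent leg hugging the post. Leave the other things on the desk alone.

Things in the scene. Friction and masses are not known exactly. Their poses are not given: they have to be found in the camera images.
- blank: loose brass disc (the blank), 60 mm across, 16 mm thick, about 0.12 kg, lying flat on the desk to the left of the fixed grey controller box, with a tall binder behind it; origin at the centre of its underside
- die: specimen die fixed to the desk: 12 mm grey base with a 106 mm square aluminium block, top at z 22 mm, with a round cavity. Origin under the cavity's centre, desk level. Cover hinge along x at y +70, z 37 mm; cross-drilled steel post (20 mm thick, top z 66 mm) at x 0, y -70 mm; grey clip tray along x from -160 to -22 mm, walls' inner faces at y -65 and -93 mm, tops at z 51.5 mm
- cavity (a point): centre of the floor of the round cavity, 63 mm across, 7 mm deep (floor 15 mm, rim 22 mm above the desk), so the seated blank stands 9 mm proud; axes as the die
- cover (a joint): hinge of the aluminium cover, rad: 0 shut (level, underside 33, top 41 mm above the desk), 1.57 upright; starts at 1.62 to 1.75, leaning back towards the die's +y, and stays there; stop at 1.8. Once pushed some 0.2 rad past upright (below about 1.35) it sinks shut of its own weight in 1 to 4 s, damped
- cover_edge (a point): middle of the cover's front edge, 120 mm from the hinge axis. The cover is 100 mm wide, 8 mm thick, with a 36 mm square window; a forked tongue 38 mm wide reaches 40 mm beyond this edge and straddles the post when shut
- clip: loose hairpin clip of 7 mm steel wire, 121 mm long, in the tray (floor 42.5 mm above the desk). Origin on the straight leg's axis at the point that sits in the post when home; x axis points to that leg's tip (53 mm ahead), parallel to the die's x; starts with the origin 75 to 82 mm short of the post. Sprung bent leg on its -y side
- thumb (a point): middle of the rear face of the red thumb piece at the clip's loop end, the face to push on along the clip's +x: 25 mm wide, from z 42.5 to 78.5 mm above the desk (this point 66 mm), 67 mm behind and 9 mm to the -y side of the clip's origin; so it lies 67 mm short of the post when home
- post_hole (a point): centre of the post's 10 mm cross hole, 46 mm above the desk; the hole runs along the die's x. The clip is home when its origin is here; a solid stop lies about 1 mm beyond. Pushing takes a few N, about 5 to 12 N where the sprung leg rides over the post, just before home
- clip_leg (a joint): opening of the clip's sprung bent leg, rad: 0 at rest, about 0.1 while it rides over the post, back near 0 when home
- stopwatch: bystander: black stopwatch, 61 x 69 x 18 mm, loose
- dish: bystander: small aluminium dish, 45 mm across, loose
- tape: bystander: roll of brown tape, 96 mm across, 48 mm high, loose

How it is judged:
By the outcome, as a careful person would: the job done as asked, in the order asked, and still so for the second after the job is handed in, with the robot touching nothing.
It also fails if it takes over 62 s, if anything falls off the work surface, if the arm or the gripper's body presses on something with over 40 N, if the wrist force passes 120 N, or if a joint passes its speed limit or range.

## Working session

There is one attempt and no reset: what is moved stays moved. The work goes in short steps, Python scripts to look and compute and a shell command to move; the robot and the scene stay as the last step left them, time stands still between calls to the robot, and variables do not carry over. Pictures are saved under pics/ and viewed, at most 10 in all, crops included, and the job is handed in when it is done.

```bash
ls; mkdir -p pics
cat > h.py <<'E'
import numpy as np, cv2
from workcell import ctrl
from scipy.spatial.transform import Rotation as Rn
def grab(n,fn):
    d=ctrl.get_image(n); cv2.imwrite('pics/'+fn+'.png',d['img'][:,:,::-1]); 
    np.savez('pics/'+fn+'.npz',**{k:v for k,v in d.items()}); return d
def ray(d,u,v):
    x=(u-d['cx'])/d['fx'];y=(v-d['cy'])/d['fy'];rd=np.hypot(x,y);r=rd
    for _ in range(20): r=rd/(1+float(d['k1'])*r*r)
    s=r/rd if rd>0 else 1
    R=np.array(d['R']);c=-R.T@np.array(d['t']);return c,R.T@np.array([x*s,y*s,1])
def atz(d,u,v,z):
    c,w=ray(d,u,v);return c+w*(z-c[2])/w[2]
def proj(d,X):
    p=np.array(d['R'])@np.array(X,float)+d['t'];x,y=p[:2]/p[2];f=1+float(d['k1'])*(x*x+y*y)
    return np.array([d['fx']*x*f+d['cx'],d['fy']*y*f+d['cy']])
E
python3 - <<'E'
from h import *
for n in ('scene','top'):
    d=grab(n,n+'0'); print(n,-np.array(d['R']).T@d['t'],d['fx'],d['k1'])
o=ctrl.get_obs();print(o)
E
```

```text
jog.py
pics
workcell.py
scene [ -84.06456858 -807.01126382  834.10811128] 370.8714271781846 0.02898064027582794
top [ 273.44111405  -73.61599656 1499.39353323] 457.28923593040923 0.008184878266560846
{'t': 0.1, 'qpos': array([ 1.31702685e+00,  4.23712680e-01,  1.63055144e+00, -2.05064048e-06,
        1.08859436e+00, -1.90264012e-02]), 'qvel': array([-0.00029212, -0.00215395, -0.00016668,  0.00100437, -0.00196304,
       -0.00072658]), 'joint_torque': array([ 1.05482006e-03, -5.45612347e+01, -2.74324286e+01,  6.46108948e-02,
        1.88097346e-02, -3.14135457e-05]), 'ee_pos': array([145.25147811, 607.43377406, 239.0361334 ]), 'orientation': array([-3.67866017e-01, -3.11980848e+00,  1.97017524e-03]), 'ft_force': array([0.83576028, 0.4865266 , 0.9198987 ]), 'moment': array([ 0.00996201,  0.01192212, -0.03010339]), 'grasp_force': 0.0, 'width': 87.66842411552193}
```

View pics/top0.png

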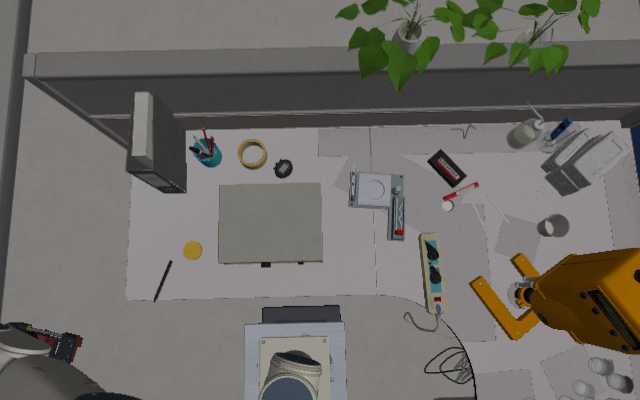

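View pics/scene0.png

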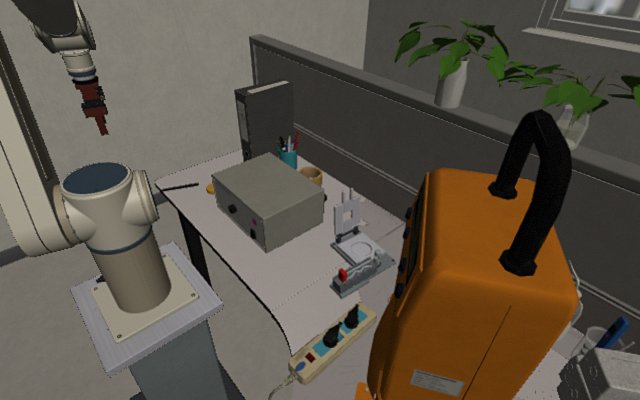

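Run:
```python
import cv2,numpy as np
a=cv2.imread('pics/top0.png')
A=cv2.resize(a[160:250,335:425],None,fx=6.6,fy=6.6,interpolation=cv2.INTER_CUBIC)
cv2.imwrite('pics/c1.png',A)
from h import *
d=dict(np.load('pics/top0.npz'))
hsv=cv2.cvtColor(a,cv2.COLOR_BGR2HSV)[225:275,165:215]
m=(hsv[...,1]>120)&(hsv[...,2]>100);v,u=np.nonzero(m);print(m.sum(),u.mean()+165,v.mean()+225,u.min(),u.max(),v.min(),v.max())
print(atz(d,u.mean()+165,v.mean()+225,14))
for p in ((219,184),(322,183),(322,262),(219,263)): print(atz(d,*p,120))
```

```text
261 192.11494252873564 250.04214559386975 18 36 17 33
[387.25767372 326.12675158  14.        ]
[580.18120029 220.19869596 120.        ]
[575.87464953 -97.50924047 120.        ]
[334.30161887 -91.29177761 120.        ]
[338.64428245 216.35538672 120.        ]
```

View pics/c1.png

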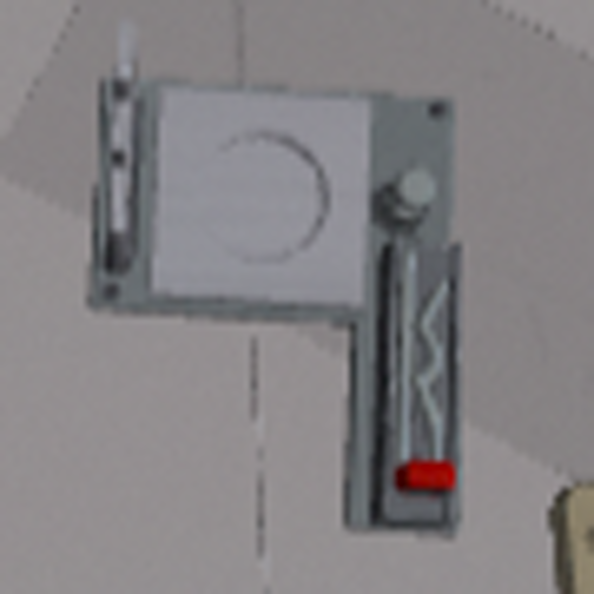

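Run:
```python
from h import *
d=dict(np.load('pics/top0.npz'))
P=lambda U,V,z: atz(d,(U+.5)/6.6-.5+335,(V+.5)/6.6-.5+160,z)
for n,U,V,z in [('b1',160,88,22),('b2',370,97,22),('b3',362,303,22),('b4',153,295,22),('cav',263,197,22),('post',414,188,66),('thumbtop',427,474,78.5),('thumb rear bottom edge',427,490,78.5),('trayend L',350,527,42),('trayend R',460,535,51.5),('tray R front',460,242,51.5),('base fl',92,305,12),('base tl',104,80,12),('base tr',453,97,12)]: print(n,P(U,V,z).round(1))
print('binder',atz(d,186,192,0),'stopw',atz(d,284,168,18))
```

```text
b1 [ 628.7 -222.3   22. ]
b2 [ 621.6 -327.6   22. ]
b3 [ 516.8 -318.    22. ]
b4 [ 523.3 -214.5   22. ]
cav [ 571.6 -271.4   22. ]
post [ 565.5 -338.9   66. ]
thumbtop [ 425.  -335.    78.5]
thumb rear bottom edge [ 417.4 -334.6   78.5]
trayend L [ 404.1 -303.1   42. ]
trayend R [ 398.2 -354.1   51.5]
tray R front [ 541.  -362.5   51.5]
base fl [ 520.6 -184.8   12. ]
base tl [ 636.  -195.1   12. ]
base tr [ 623.  -371.3   12. ]
binder [582.08814855 355.46204878   0.        ] stopw [652.40225966  26.12296101  18.        ]
```

The rows are not in the units I measure in: shifts go in shares of 0.3 m and turns go in shares of pi/2 rad. I convert before sending: 0.118 rad / 1.5708 = 0.0751.

```bash
R='x'
python3 jog.py '0 0 0 0 0 0.0751
0 0 0 0 0 0.0751
0 0 0 0 0 0.0751
0 0 0 0 0 0.0751
0 0 0 0 0 0.0751' 88
python3 jog.py '0 0 0 0 0 0.0751
0 0 0 0 0 0.0751
0 0 0 0 0 0.0751
0 0 0 0 0 0.0751
0 0 0 0 0 0.0751'
python3 jog.py '0 0 0 0 0 0.0751
0 0 0 0 0 0.0751
-0.0967 0.0967 0 0 0 0
-0.0967 0.0967 0 0 0 0
-0.0967 0.0967 0 0 0 0'
python3 jog.py '-0.0967 0.0967 0 0 0 0
-0.0967 0.0967 0 0 0 0
-0.0967 0.0967 0 0 0 0
-0.0967 0.0967 0 0 0 0
-0.0967 0.0967 0 0 0 0'
python3 jog.py '-0.0967 0.0967 0 0 0 0
0 0 0 0 0 0
0 0 0 0 0 0'
python3 - <<'E'
from h import *
d=grab('wrist','w1');R=Rn.from_rotvec(ctrl.get_obs()['orientation']).as_matrix();print(R.round(3));print(-np.array(d['R']).T@d['t'])
E
```

```text
t: 0.52
ee_pos: [145.3, 607.5, 239.2]
orientation: [1.267, 2.874, -0.001]
ft_force: [0.1, 0.0, 0.9]
width: 87.9
grasp_force: 0.0
t: 0.93
ee_pos: [145.3, 607.5, 239.2]
orientation: [2.048, 2.381, -0.001]
ft_force: [-0.3, 0.5, -0.4]
width: 87.6
grasp_force: 0.0
t: 1.35
ee_pos: [225.3, 512.9, 239.1]
orientation: [2.306, 2.133, -0.001]
ft_force: [1.2, 0.5, 0.1]
width: 87.4
grasp_force: 0.0
t: 1.77
ee_pos: [358.8, 356.2, 239.6]
orientation: [2.308, 2.131, -0.001]
ft_force: [-0.2, -0.6, -0.4]
width: 87.6
grasp_force: 0.0
t: 2.02
ee_pos: [385.7, 325.2, 239.5]
orientation: [-2.313, -2.126, 0.001]
ft_force: [0.4, -0.0, -0.3]
width: 88.0
grasp_force: 0.0
[[ 0.082  0.997 -0.001]
 [ 0.997 -0.082 -0.   ]
 [-0.    -0.001 -1.   ]]
[392.26606029 393.97193537 384.67781929]
```

View pics/w1.png

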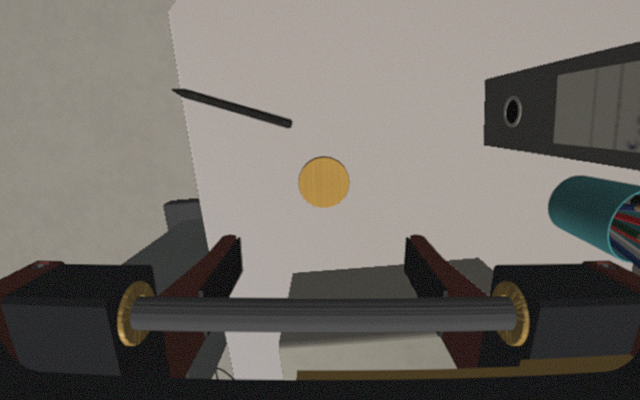

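Run:
```python
from h import *
d=dict(np.load('pics/w1.npz'));a=d['img']
hsv=cv2.cvtColor(a,cv2.COLOR_RGB2HSV)[140:225,280:370]
m=((hsv[...,1]>110)&(hsv[...,2]>80)).astype(np.uint8)
c=max(cv2.findContours(m,0,1)[0],key=cv2.contourArea);(u,v),ax,an=cv2.fitEllipse(c);print(u+280,v+140,ax)
p=atz(d,u+280,v+140,15);print(p)
o=ctrl.get_obs();R=Rn.from_rotvec(o['orientation']).as_matrix();print(o['ee_pos'],R.T@(p-o['ee_pos']))
for q in ((292,124),(290,275),(480,260)): print(atz(d,*q,0))
for q in ((290,275),(480,260)): print('box120',atz(d,*q,120))
```

```text
323.3971176147461 181.8123550415039 (49.103668212890625, 49.2801628112793)
[387.16970972 326.39183024  15.        ]
[384.91912157 326.26427989 239.50429134] [  0.33023753   2.35637763 224.50299925]
[356.60247143 394.22014421   0.        ]
[333.20608069 204.81469138   0.        ]
[ 5.81501950e+02  2.03914833e+02 -5.68434189e-14]
box120 [351.6298036  263.82217281 120.        ]
box120 [522.46993534 263.20302472 120.        ]
```

```bash
python3 jog.py '0 0.0057 0.1333 0 0 0
0 0 0.1333 0 0 0
0 0 0.1333 0 0 0
0 0 0.1333 0 0 0
0 0 0.1 0 0 0' 88
python3 jog.py '0 0 0.05 0 0 0
0 0 0.035 0 0 0
0 0 0 0 0 0
0 0 0 0 0 0'
python3 jog.py '0 0 0 0 0 0
0 0 0 0 0 0
0 0 0 0 0 0
0 0 0 0 0 0
0 0 0 0 0 0' 50
python3 jog.py '0 0 0 0 0 0
0 0 0 0 0 0
0 0 0 0 0 0
0 0 0 0 0 0
0 0 0 0 0 0'
```

```text
t: 2.48
ee_pos: [384.2, 327.4, 46.9]
orientation: [-2.306, -2.134, 0.003]
ft_force: [0.1, 0.4, 1.1]
width: 87.7
grasp_force: 0.0
t: 2.82
ee_pos: [385.9, 327.6, 24.2]
orientation: [-2.307, -2.133, 0.0]
ft_force: [0.6, -0.1, -0.2]
width: 88.4
grasp_force: 0.0
t: 3.23
ee_pos: [386.8, 326.9, 24.9]
orientation: [2.309, 2.131, 0.002]
ft_force: [-1.2, -0.5, 6.1]
width: 59.0
grasp_force: 30.0
t: 3.65
ee_pos: [386.8, 326.9, 24.9]
orientation: [2.309, 2.131, 0.002]
ft_force: [0.1, 0.4, 7.7]
width: 59.2
grasp_force: 30.0
```

In the tool's units: -40 mm / 300 = -0.1333, -20 mm / 300 = -0.0667.

```bash
python3 jog.py '0 0 -0.0667 0 0 0
0 0 -0.1333 0 0 0
0 0 -0.1333 0 0 0
0 0 -0.1333 0 0 0
0 0 -0.1333 0 0 0'
python3 jog.py '0 0 -0.1167 0 0 0
0 0 0 0 0 0
0 0 0 0 0 0'
python3 - <<'E'
from h import *
d=grab('wrist','w2');o=ctrl.get_obs();R=Rn.from_rotvec(o['orientation']).as_matrix();print(o['ee_pos'],R.round(3))
a=d['img'][150:400,170:490];cv2.imwrite('pics/w2c.png',cv2.resize(a[:,:,::-1],None,fx=2,fy=2))
E
```

```text
t: 4.07
ee_pos: [385.9, 326.1, 205.9]
orientation: [-2.309, -2.13, 0.001]
ft_force: [0.5, 1.3, -1.4]
width: 59.2
grasp_force: 30.0
t: 4.32
ee_pos: [387.2, 327.2, 241.2]
orientation: [2.308, 2.13, 0.007]
ft_force: [0.3, 0.1, -1.9]
width: 58.9
grasp_force: 30.0
[386.16640399 326.409368   239.23553218] [[ 0.08   0.997  0.001]
 [ 0.997 -0.08   0.   ]
 [ 0.     0.    -1.   ]]
```

View pics/w2c.png

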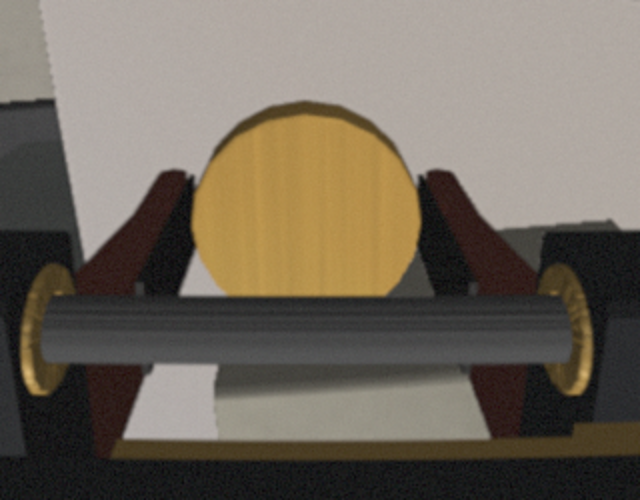

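In the tool's units: -38 mm / 300 = -0.1267, 14.7 mm / 300 = 0.049.

```bash
python3 jog.py '-0.0667 0.0267 -0.1 0 0 0
-0.1267 0.049 0 0 0 0
-0.1267 0.049 0 0 0 0
-0.1267 0.049 0 0 0 0
-0.1267 0.049 0 0 0 0'
python3 jog.py '-0.1267 0.049 0 0 0 0
-0.1267 0.049 0 0 0 0
-0.1267 0.049 0 0 0 0
-0.1267 0.049 0 0 0 0
-0.1267 0.049 0 0 0 0'
python3 jog.py '-0.1267 0.049 0 0 0 0
-0.1267 0.049 0 0 0 0
-0.1267 0.049 0 0 0 0
-0.1267 0.049 0 0 0 0
-0.1267 0.049 0 0 0 0'
python3 jog.py '-0.1267 0.049 0 0 0 0
-0.0533 0.02 0 0 0 0
0 0 0 0 0 0
0 0 0 0 0 0
0 0 0 0 0 0'
python3 - <<'E'
from h import *
d=grab('wrist','w3');o=ctrl.get_obs();R=Rn.from_rotvec(o['orientation']).as_matrix();print(o['ee_pos'],R.round(3))
a=d['img'][0:300,120:520];cv2.imwrite('pics/w3c.png',cv2.resize(a[:,:,::-1],None,fx=2,fy=2))
E
```

```text
t: 4.78
ee_pos: [438.0, 147.9, 266.9]
orientation: [-2.306, -2.131, 0.006]
ft_force: [1.1, 0.2, -1.3]
width: 59.1
grasp_force: 30.0
t: 5.2
ee_pos: [496.0, -47.3, 266.7]
orientation: [-2.306, -2.128, 0.005]
ft_force: [0.8, 0.4, -2.6]
width: 59.4
grasp_force: 30.0
t: 5.62
ee_pos: [554.2, -242.3, 266.0]
orientation: [-2.305, -2.127, 0.003]
ft_force: [0.5, 0.8, -1.2]
width: 59.2
grasp_force: 30.0
t: 6.03
ee_pos: [570.5, -294.9, 266.9]
orientation: [-2.305, -2.128, 0.002]
ft_force: [0.2, -0.0, -2.0]
width: 58.7
grasp_force: 30.0
[ 570.8051304  -294.58231185  267.58134051] [[ 0.079  0.997 -0.003]
 [ 0.997 -0.079  0.002]
 [ 0.002 -0.003 -1.   ]]
```

View pics/w3c.png

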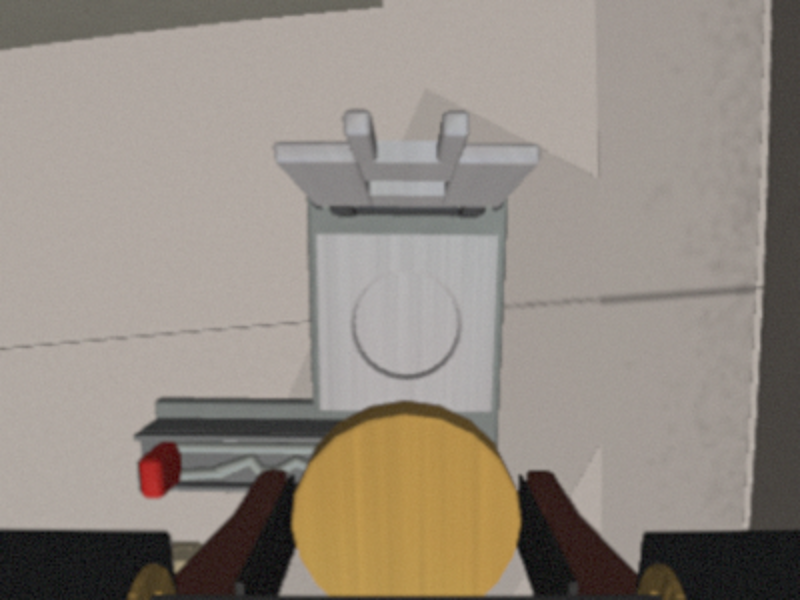

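```bash
cat > fit.py <<'E'
from h import *
from scipy.optimize import least_squares
d=dict(np.load('pics/w3.npz'))
T=np.array([570.8,-294.9,267.0]);R=Rn.from_rotvec([-2.305,-2.128,0.002]).as_matrix()
px=lambda U,V:((U+.5)/2-.5+120,(V+.5)/2-.5)
# disc: model projection
th=np.linspace(0,2*np.pi,361)
def ext(c):
    P=np.array([proj(d,T+R@np.array([c[0]+30*np.cos(t),c[1]+30*np.sin(t),c[2]])) for t in th])
    return P[:,0].min(),P[:,0].max(),P[:,1].min()
tg=[px(292,0)[0],px(521,0)[0],px(0,414)[1]]
s=least_squares(lambda c:np.array(ext(c))-tg,[0,0,8]);print('disc top in tool',s.x,s.cost)
f=lambda c:np.array(ext([c[0],c[1],8.5]))-tg
s2=least_squares(f,[0,0]);print('with 8.5:',s2.x,f(s2.x))
def cav(c):
    P=np.array([proj(d,[c[0]+31.5*np.cos(t),c[1]+31.5*np.sin(t),22]) for t in th])
    return P[:,0].min(),P[:,0].max(),P[:,1].max()
tc=[px(353,0)[0],px(460,0)[0],px(0,378)[1]]
g=lambda c:np.array(cav(c))-tc
s3=least_squares(g,[572,-271]);print('cav',s3.x,g(s3.x))
C=[atz(d,*px(*p),22) for p in((314.5,235),(500,235),(493,411),(320,411))]
print(np.round(C,1),np.mean(C,0));e=C[1]-C[0];print('yaw',np.arctan2(e[1],e[0]));e=C[2]-C[3];print('yaw',np.arctan2(e[1],e[0]),np.linalg.norm(C[3]-C[0]),np.linalg.norm(e))
for nm,c in(('cav',s3.x),('block',np.mean(C,0)[:2])):
    print(nm,'tool delta from TCP',R.T@(np.r_[c,22]-T))
E
python3 fit.py
```

```text
disc top in tool [-2.22772253  0.46100292 11.53633924] 1.8603036713550437e-20
with 8.5: [-1.47909368  0.45785652] [-1.07024919  1.07066214  0.1031398 ]
cav [ 572.22495639 -273.88213464] [ 0.55697692 -0.55648793 -0.02218236]
[[ 523.1 -216.2   22. ]
 [ 630.8 -224.9   22. ]
 [ 621.6 -330.4   22. ]
 [ 514.4 -321.8   22. ]] [ 572.47015663 -273.34720674   22.        ]
yaw -0.08077284099307872
yaw -0.07984365962005126 105.97103715242778 107.53461951648934
cav tool delta from TCP [ 20.5478488    0.76496058 245.04281648]
block tool delta from TCP [ 21.10062292   0.96673192 245.04314204]
```

In the tool's units: 40 mm / 300 = 0.1333, 21.7 mm / 300 = 0.0723.

```bash
python3 jog.py '0.0723 0.0013 0 0 0 0
0 0 0.1333 0 0 0
0 0 0.1333 0 0 0
0 0 0.1333 0 0 0
0 0 0.1333 0 0 0' |sed -n 2,4p
python3 jog.py '0 0 0.0833 0 0 0
0 0 0.05 0 0 0
0 0 0.0467 0 0 0
0 0 0 0 0 0
0 0 0 0 0 0'|sed -n 2,4p
python3 jog.py '0 0 0 0 0 0
0 0 0 0 0 0'|sed -n 2,4p
python3 jog.py '0 0 0 0 0 0'|sed -n 2,4p
python3 jog.py '0 0 0 0 0 0'|sed -n 2,4p
python3 - <<'E'
from h import *
d=grab('wrist','w4')
a=d['img'][170:300,230:420];cv2.imwrite('pics/w4c.png',cv2.resize(a[:,:,::-1],None,fx=4,fy=4,interpolation=cv2.INTER_CUBIC))
E
```

```text
ee_pos: [573.7, -272.6, 108.2]
orientation: [2.306, 2.133, 0.001]
ft_force: [0.3, 0.1, -1.1]
ee_pos: [573.8, -273.7, 55.1]
orientation: [-2.307, -2.131, 0.0]
ft_force: [0.5, -0.3, -0.6]
ee_pos: [574.9, -274.8, 56.9]
orientation: [2.306, 2.129, 0.002]
ft_force: [-0.6, -0.6, -0.6]
ee_pos: [574.7, -274.9, 56.7]
orientation: [2.307, 2.129, 0.001]
ft_force: [-1.5, 0.2, -1.0]
ee_pos: [574.4, -274.8, 56.3]
orientation: [2.307, 2.13, 0.001]
ft_force: [-0.5, 0.2, -1.5]
```

View pics/w4c.png

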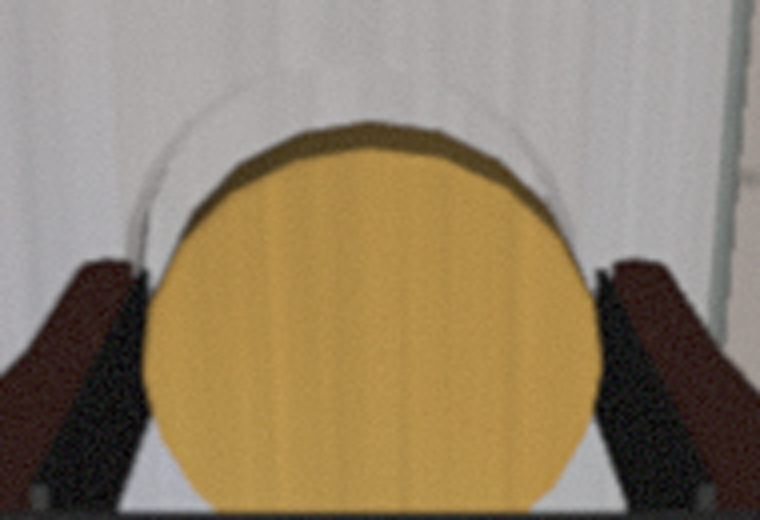

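```bash
cat > fit4.py <<'E'
from h import *
from scipy.optimize import least_squares
import sys
d=dict(np.load('pics/w4.npz'));print(d['cx'],d['cy'])
px=lambda U,V:((U+.5)/4-.5+230,(V+.5)/4-.5+170)
def circ(pts,z,r):
    Q=np.array([atz(d,*px(*p),z)[:2] for p in pts])
    s=least_squares(lambda c:np.hypot(*(Q-c[:2]).T)-r,Q.mean(0)-[0,20]);print(z,r,s.x.round(2),s.fun.round(2));return s.x
circ([(130,240),(145,190),(165,150),(200,110),(240,82),(520,118),(548,155),(578,225)],22,31.5)
for z in (31,32.5):
  circ([(192,225),(240,170),(300,135),(372,121),(440,131),(500,163),(553,215)],z,30)
for z in (47,48.5):
  circ([(143,350),(180,240),(240,185),(300,158),(372,148),(440,157),(500,182),(560,235),(602,350),(215,510),(533,510)],z,30)
E
python3 fit4.py
```

```text
322.7495352519689 206.58563090919432
22 31.5 [ 572.96 -269.5 ] [ 1.49  0.54  0.2  -0.28 -0.68  0.05  0.28  1.35]
31 30 [ 575.28 -277.27] [-0.27 -0.15  0.14  0.3   0.19 -0.27 -0.21]
32.5 30 [ 575.31 -276.95] [-0.36 -0.16  0.17  0.35  0.22 -0.28 -0.3 ]
47 30 [ 574.95 -276.24] [-0.28  0.05 -0.06 -0.14 -0.25 -0.22 -0.11 -0.12 -0.32 -0.76 -0.46]
48.5 30 [ 574.99 -275.78] [-0.55 -0.1  -0.15 -0.21 -0.31 -0.29 -0.21 -0.27 -0.58 -1.2  -0.91]
```

```bash
cat >> fit4.py <<'E'
Q=np.array([atz(d,*px(*p),22)[:2] for p in [(130,240),(145,190),(165,150),(200,110),(240,82),(520,118),(548,155),(578,225)]])
print(least_squares(lambda c:np.hypot(*(Q-c[:2]).T)-c[2],[573,-270,31]).x)
g=cv2.createCLAHE(6,(4,4)).apply(cv2.cvtColor(d['img'],cv2.COLOR_RGB2GRAY))[180:250,250:390]
cv2.imwrite('pics/w4d.png',cv2.resize(g,None,fx=5.7,fy=5.7,interpolation=cv2.INTER_CUBIC))
E
python3 fit4.py|tail -1
```

```text
[ 572.82184301 -272.31202524   33.29912793]
```

View pics/w4d.png

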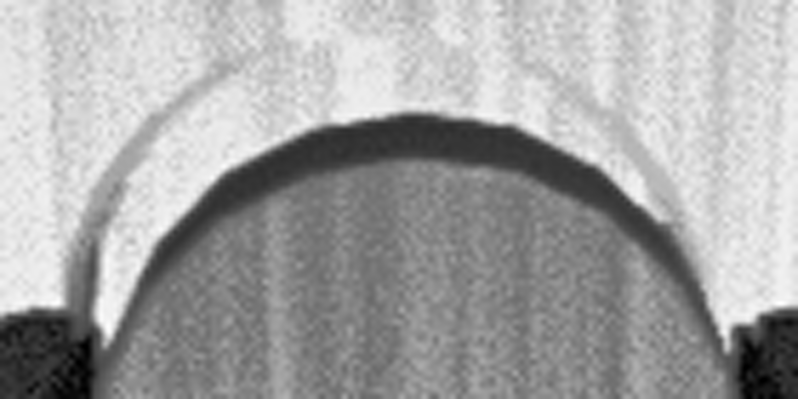

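```bash
cat > fit5.py <<'E'
from h import *
from scipy.optimize import least_squares
d=dict(np.load('pics/w4.npz'))
px=lambda U,V:((U+.5)/5.7-.5+250,(V+.5)/5.7-.5+180)
for nm,pts,z,r in (('rim',[(66,290),(76,235),(105,170),(150,118),(210,72),(250,52),(540,68),(600,98),(645,145),(675,190)],22,31.5),
 ('disc',[(155,255),(225,180),(320,130),(415,113),(515,127),(600,175),(660,220)],32,30)):
    Q=np.array([atz(d,*px(*p),z)[:2] for p in pts])
    for free in (0,1):
        s=least_squares(lambda c:np.hypot(*(Q-c[:2]).T)-(c[2] if free else r),np.r_[Q.mean(0)-[0,20],r]);print(nm,s.x.round(2),s.fun.round(2))
E
python3 fit5.py
```

```text
rim [ 571.82 -270.31   31.5 ] [ 1.04  0.85  0.52 -0.14 -0.53 -0.71 -0.79  0.42  0.78  1.21]
rim [ 571.98 -273.26   33.62] [-0.29  0.03  0.27  0.07  0.04  0.01 -0.55  0.24  0.11  0.08]
disc [ 575.11 -276.56   30.  ] [ 0.06 -0.07 -0.05  0.11  0.14 -0.43  0.27]
disc [ 575.11 -276.72   30.13] [ 0.02 -0.07 -0.03  0.13  0.15 -0.44  0.23]
```

In the tool's units: 7 mm / 300 = 0.0233, -3.2 mm / 300 = -0.0107.

```bash
python3 jog.py '0.01 -0.0107 0 0 0 0
0 0 0.0233 0 0 0
0 0 0 0 0 0
0 0 0 0 0 0
0 0 0 0 0 0'|sed -n 2,4p
python3 jog.py '0 0 0 0 0 0
0 0 0 0 0 0'|sed -n 2,4p
python3 - <<'E'
from h import *
d=grab('wrist','w5')
g=cv2.createCLAHE(6,(4,4)).apply(cv2.cvtColor(d['img'],cv2.COLOR_RGB2GRAY))[180:250,250:390]
cv2.imwrite('pics/w5d.png',cv2.resize(g,None,fx=5.7,fy=5.7,interpolation=cv2.INTER_CUBIC))
E
```

```text
ee_pos: [570.7, -271.2, 47.9]
orientation: [-2.308, -2.131, 0.0]
ft_force: [-0.2, -0.1, -1.9]
ee_pos: [571.0, -271.4, 48.2]
orientation: [2.308, 2.131, 0.0]
ft_force: [-0.3, -0.3, -1.1]
```

View pics/w5d.png

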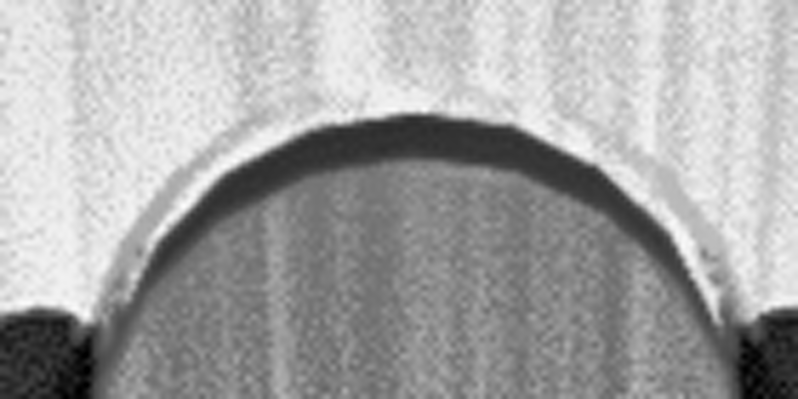

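```bash
sed -e 's/w4/w5/' -e "s/('rim',\[.*\],22/('rim',[(100,300),(115,258),(150,205),(195,155),(245,115),(600,130),(660,165),(700,210),(725,250),(738,290)],22/" -e 's/\],32,30/],24,30/' fit5.py > fit6.py; python3 fit6.py
```

```text
rim [ 572.07 -270.11   31.5 ] [ 0.91  0.68  0.01 -0.24 -0.16 -1.19  0.01  0.44  0.84  0.82]
rim [ 571.85 -272.91   33.32] [-0.11  0.02 -0.17  0.02  0.43 -0.66  0.16  0.2   0.24 -0.13]
disc [ 571.67 -273.04   30.  ] [ 0.06 -0.07 -0.04  0.11  0.14 -0.43  0.26]
disc [ 571.66 -273.18   30.11] [ 0.02 -0.07 -0.03  0.13  0.16 -0.44  0.23]
```

In the tool's units: 2 mm / 300 = 0.0067.

```bash
python3 jog.py '0 0 0.0067 0 0 0
0 0 0.0067 0 0 0
0 0 0 0 0 0'|sed -n 2,4p
python3 jog.py '0 0 0.005 0 0 0
0 0 0.005 0 0 0
0 0 0 0 0 0
0 0 0 0 0 0'|sed -n 2,4p
python3 jog.py '0 0 0 0 0 0
0 0 0 0 0 0'|sed -n 2,4p
```

```text
ee_pos: [570.6, -271.2, 43.7]
orientation: [-2.308, -2.13, 0.0]
ft_force: [-0.1, 0.8, -1.3]
ee_pos: [570.8, -271.2, 41.0]
orientation: [-2.308, -2.131, 0.0]
ft_force: [0.9, -0.5, -1.4]
ee_pos: [570.9, -271.3, 41.3]
orientation: [2.308, 2.131, 0.0]
ft_force: [-0.1, 0.1, -1.4]
```

In the tool's units: 1 mm / 300 = 0.0033.

```bash
python3 jog.py '0 0 0.0033 0 0 0
0 0 0 0 0 0
0 0 0 0 0 0'|sed -n 2,4p
python3 jog.py '0 0 0 0 0 0
0 0 0 0 0 0
0 0 0 0 0 0
0 0 0 0 0 0' 72
python3 jog.py '0 0 -0.0167 0 0 0
0 0 -0.0333 0 0 0
0 0 -0.1 0 0 0
0 0 -0.1333 0 0 0
0 0 -0.1333 0 0 0'
python3 jog.py '0 0 -0.1333 0 0 0
0 0 -0.1333 0 0 0
0 0 -0.0667 0 0 0
0 0 0 0 0 0
0 0 0 0 0 0'
python3 - <<'E'
from h import *
d=grab('wrist','w6');a=d['img']
hsv=cv2.cvtColor(a,cv2.COLOR_RGB2HSV);m=((hsv[...,1]>110)&(hsv[...,2]>80)&(hsv[...,0]<30)&(hsv[...,0]>12)).astype(np.uint8);m[300:]=0
cs=cv2.findContours(m,0,1)[0];c=max(cs,key=cv2.contourArea);(u,v),ax,an=cv2.fitEllipse(c);print(u,v,ax,an,atz(d,u,v,31))
Q=np.array([atz(d,*p[0],31)[:2] for p in c]);q=Q.mean(0);print(np.ptp(Q,0))
top=grab('top','t6');scn=grab('scene','s6')
E
```

```text
ee_pos: [570.9, -271.3, 40.2]
orientation: [-2.308, -2.131, 0.0]
ft_force: [-0.0, -0.7, -1.8]
t: 9.27
ee_pos: [571.0, -271.3, 40.3]
orientation: [2.308, 2.131, 0.0]
ft_force: [-0.5, -0.1, -0.9]
width: 72.0
grasp_force: 0.0
t: 9.68
ee_pos: [570.2, -270.9, 166.6]
orientation: [-2.307, -2.13, 0.001]
ft_force: [1.3, -0.7, 0.6]
width: 72.1
grasp_force: 0.0
t: 10.1
ee_pos: [571.4, -271.5, 267.5]
orientation: [2.306, 2.128, 0.002]
ft_force: [-1.0, 0.5, -0.5]
width: 72.0
grasp_force: 0.0
321.5308837890625 181.17677307128906 (47.64741516113281, 47.990509033203125) 159.711669921875 [ 571.43511203 -271.92087193   31.        ]
[58.37789977 58.56884603]
```

In the tool's units: 40 mm / 300 = 0.1333, 20 mm / 300 = 0.0667.

```bash
python3 jog.py '0.1333 0 0 0 0 0
0.1333 0 0 0 0 0
0.1333 0 0 0 0 0
0.0333 0 0.0667 0 0 0
0 0 0.1333 0 0 0' 0
python3 jog.py '0 0 0.1333 0 0 0
0 0 0.0667 0 0 0
0 0 0 0 0 0
0 0 0 0 0 0'
python3 jog.py '-0.0267 0 0 0 0 0
-0.0267 0 0 0 0 0
-0.0233 0 0 0 0 0
-0.0233 0 0 0 0 0
-0.0233 0 0 0 0 0'
python3 jog.py '-0.0233 0 0 0 0 0
-0.0233 0 0 0 0 0
-0.0233 0 0 0 0 0
-0.0233 0 0 0 0 0
-0.0233 0 0 0 0 0'
python3 - <<'E'
from h import *
grab('scene','s7')
E
```

```text
t: 10.67
ee_pos: [583.8, -139.2, 207.4]
orientation: [2.301, 2.131, 0.006]
ft_force: [1.2, -1.2, -1.0]
width: 41.9
grasp_force: 0.0
t: 11.0
ee_pos: [579.9, -141.3, 143.1]
orientation: [-2.305, -2.128, 0.004]
ft_force: [0.3, 0.3, 0.9]
width: 15.2
grasp_force: 0.0
t: 11.42
ee_pos: [578.7, -179.9, 146.3]
orientation: [2.308, 2.129, 0.001]
ft_force: [-0.0, 0.9, -0.6]
width: 0.3
grasp_force: 0.2
t: 11.83
ee_pos: [575.3, -214.1, 145.0]
orientation: [-2.308, -2.131, 0.0]
ft_force: [0.5, -0.0, 0.3]
width: 0.2
grasp_force: 0.2
```

In the tool's units: 30 mm / 300 = 0.1, -20 mm / 300 = -0.0667.

```bash
python3 jog.py '-0.0233 0 0 0 0 0
-0.02 0 0 0 0 0
0 0 0 0 0 0
0.0667 0 -0.0667 0 0 0
0.1 0 -0.0667 0 0 0'
for i in 1 2 3 4 5; do python3 jog.py '0 0 0 0 0 0
0 0 0 0 0 0
0 0 0 0 0 0
0 0 0 0 0 0
0 0 0 0 0 0'|head -1; done
python3 - <<'E'
from h import *
s=grab('scene','s8');w=grab('wrist','w8');t=grab('top','t8')
a=s['img'][170:310,310:420];b=t['img'][160:250,335:425];c=w['img']
A=cv2.resize(a,(440,560),interpolation=cv2.INTER_CUBIC);B=cv2.resize(b,(360,360),interpolation=cv2.INTER_CUBIC);C=cv2.resize(c,(360,225))
o=np.zeros((590,800,3),np.uint8);o[:560,:440]=A;o[:360,440:]=B;o[362:587,440:]=C;cv2.imwrite('pics/m8.png',o[:,:,::-1])
print(ctrl.get_obs()['ee_pos'])
E
```

```text
t: 12.3
ee_pos: [577.6, -177.8, 184.4]
orientation: [-2.31, -2.126, 0.002]
ft_force: [0.3, 0.1, -0.3]
width: 0.5
grasp_force: 0.0
t: 12.72
t: 13.13
t: 13.55
t: 13.97
t: 14.38
[ 578.48766291 -176.58903638  185.17976942]
```

View pics/m8.png

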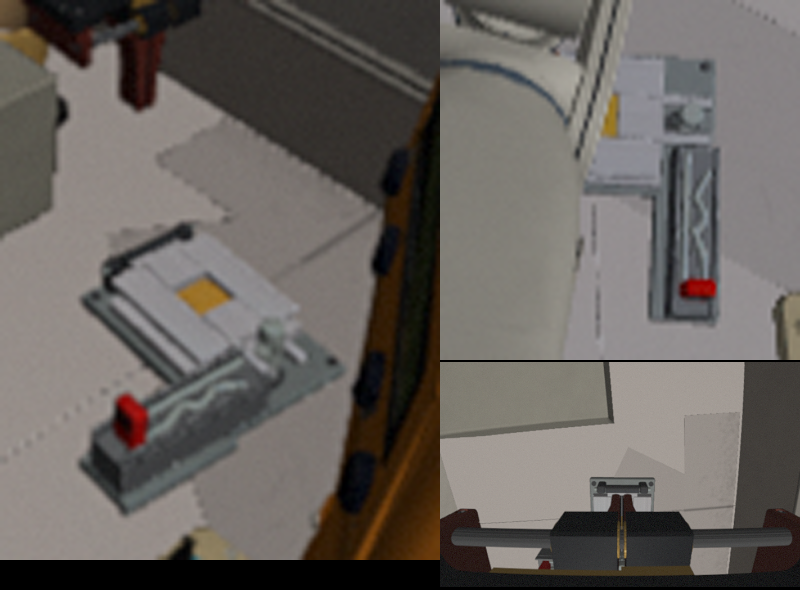

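The rows are not in the units I measure in: shifts go in shares of 0.3 m and turns go in shares of pi/2 rad. I convert before sending: -25.7 mm / 300 = -0.0857, -25 mm / 300 = -0.0833.

```bash
python3 jog.py '-0.0833 -0.0857 0 0 0 0
-0.0833 -0.0857 0 0 0 0
-0.0833 -0.0857 0 0 0 0
-0.0833 -0.0857 0 0 0 0
-0.0833 -0.0857 0 0 0 0'|sed -n 1,4p
python3 jog.py '-0.0833 -0.0857 0 0 0 0
-0.0833 -0.0857 0 0 0 0
0 0 0 0 0 0
0 0 0 0 0 0
0 0 0 0 0 0'|sed -n 1,4p
python3 - <<'E'
from h import *
w=grab('wrist','w9');t=grab('top','t9');s0=dict(np.load('pics/s8.npz'));s=grab('scene','s9')
print('cover still:',np.abs(s['img'][225:265,335:385].astype(int)-s0['img'][225:265,335:385]).mean())
T=ctrl.get_obs()['ee_pos'];print(T)
for n,d in (('w',w),('t',t),('s',s)):
    h=cv2.cvtColor(d['img'],cv2.COLOR_RGB2HSV);m=((h[...,1]>190)&(h[...,2]>90)&((h[...,0]<8)|(h[...,0]>172))).astype(np.uint8)
    k,l,st,ce=cv2.connectedComponentsWithStats(m)
    for i in range(1,k):
        if st[i,4]>25: print(n,st[i],ce[i].round(1),atz(d,*ce[i],78 if n=='t' else 66).round(1))
E
```

```text
t: 14.95
ee_pos: [439.1, -291.6, 185.3]
orientation: [2.308, 2.131, -0.0]
ft_force: [0.3, -0.5, -0.1]
t: 15.37
ee_pos: [385.4, -336.8, 185.3]
orientation: [2.309, 2.13, 0.0]
ft_force: [0.7, 0.3, 0.3]
cover still: 10.743
[ 386.09041749 -335.988724    185.18901923]
w [362 194  16  28 306] [370.3 207.6] [ 426.  -341.6   66. ]
t [437 161  18  19  34] [445.  169.6] [ 619.7 -492.5   78. ]
t [444 193  12   7  39] [449.7 196. ] [ 533.6 -500.8   78. ]
s [340 269   7  13  43] [343.3 274.5] [ 422.3 -343.6   66. ]
```

Run:
```python
from h import *
a=dict(np.load('pics/s8.npz'));b=dict(np.load('pics/s9.npz'))
print('tcp',proj(b,[386,-336,185]),proj(b,[386,-336,260]))
for d in (a,b):
    h=cv2.cvtColor(d['img'],cv2.COLOR_RGB2HSV)[230:262,345:375];m=(h[...,1]>110)&(h[...,2]>80)&(h[...,0]>12)&(h[...,0]<30);v,u=np.nonzero(m);print(m.sum(),u.mean()+345 if len(u) else 0,v.mean()+230 if len(v) else 0)
D=np.abs(a['img'].astype(int)-b['img']).mean(2)[225:265,335:385];print((D.reshape(8,5,10,5).mean((1,3))).round().astype(int))
```

```text
tcp [333.33895515 247.48250418] [334.59817227 224.63762682]
64 360.703125 243.390625
64 360.703125 243.390625
[[ 96  95 102  51   6   1   1   1   1   1]
 [100  62  31   5   1   1   1   2   1   2]
 [ 47   9   2   1   1   2   2   1   2   2]
 [ 48   5   1   1   1   2   1   1   1   2]
 [ 52   1   1   1   1   1   1   1   1   1]
 [ 58   1   1   1   1   1   1   1   1   1]
 [ 10   2   1   1   1   1   1   1   1   2]
 [  1   1   1   1   1   1   1   1   1   2]]
```

In the tool's units: 35 mm / 300 = 0.1167, 25 mm / 300 = 0.0833.

```bash
python3 jog.py '0 0 0.1167 0 0 0
0 0 0.1167 0 0 0
0 0 0.0833 0 0 0
0 0 0.06 0 0 0
0 0 0 0 0 0'
python3 jog.py '0 0 0 0 0 0
0 0 0 0 0 0'
```

```text
t: 15.93
ee_pos: [384.2, -334.3, 68.9]
orientation: [-2.302, -2.129, 0.001]
ft_force: [-0.4, 0.3, -0.2]
width: 0.7
grasp_force: 0.0
t: 16.1
ee_pos: [386.2, -336.7, 73.0]
orientation: [2.307, 2.131, 0.0]
ft_force: [-0.3, -0.8, 0.7]
width: 0.6
grasp_force: 0.0
```

In the tool's units: 6 mm / 300 = 0.02.

```bash
for i in 1; do
python3 jog.py '0 0.02 0 0 0 0
0 0.02 0 0 0 0
0 0.02 0 0 0 0
0 0.02 0 0 0 0
0 0.02 0 0 0 0'|sed -n 1,4p
python3 jog.py '0 0.02 0 0 0 0
0 0.02 0 0 0 0
0 0.02 0 0 0 0
0 0.02 0 0 0 0
0 0.02 0 0 0 0'|sed -n 1,4p
python3 jog.py '0 0.0133 0 0 0 0
0 0.0133 0 0 0 0
0 0.0133 0 0 0 0
0 0 0 0 0 0'|sed -n 1,4p
done
python3 - <<'E'
from h import *
s=grab('scene','s10');d=s
h=cv2.cvtColor(d['img'],cv2.COLOR_RGB2HSV);m=((h[...,1]>190)&(h[...,2]>90)&((h[...,0]<8)|(h[...,0]>172))).astype(np.uint8)
k,l,st,ce=cv2.connectedComponentsWithStats(m)
for i in range(1,k):
    if st[i,4]>10: print(st[i],ce[i].round(1),atz(d,*ce[i],66).round(1))
E
```

```text
t: 16.52
ee_pos: [416.0, -339.3, 72.7]
orientation: [2.308, 2.131, 0.0]
ft_force: [-0.8, 0.3, 0.6]
t: 16.93
ee_pos: [445.5, -341.4, 72.1]
orientation: [-2.308, -2.131, 0.0]
ft_force: [-0.4, 0.0, 1.2]
t: 17.27
ee_pos: [457.7, -342.6, 72.2]
orientation: [2.308, 2.131, 0.0]
ft_force: [0.5, -0.2, -0.3]
[357 264   4  10  21] [358.4 268.3] [ 469.9 -354.5   66. ]
```

In the tool's units: 3 mm / 300 = 0.01.

```bash
python3 jog.py '0 0.01 0 0 0 0
0 0.01 0 0 0 0
0 0.01 0 0 0 0
0 0.01 0 0 0 0'|sed -n 2,4p
python3 jog.py '0 0.0067 0 0 0 0
0 0.0067 0 0 0 0'|sed -n 2,4p
python3 jog.py '0 0.0067 0 0 0 0'|sed -n 2,4p
python3 jog.py '0 0.0067 0 0 0 0'|sed -n 2,4p
python3 jog.py '0 0.0067 0 0 0 0'|sed -n 2,4p
```

```text
ee_pos: [467.0, -342.8, 72.0]
orientation: [-2.305, -2.128, 0.003]
ft_force: [-4.8, 1.0, 3.0]
ee_pos: [470.1, -343.0, 71.9]
orientation: [-2.304, -2.127, 0.004]
ft_force: [-11.3, -0.2, 8.1]
ee_pos: [473.1, -343.4, 72.0]
orientation: [-2.306, -2.128, 0.002]
ft_force: [-4.0, -0.2, 1.5]
ee_pos: [475.9, -343.9, 72.1]
orientation: [-2.308, -2.129, 0.001]
ft_force: [-3.6, -0.2, 1.9]
ee_pos: [478.2, -344.0, 72.1]
orientation: [-2.308, -2.13, 0.001]
ft_force: [-3.4, -0.5, 1.8]
```

In the tool's units: 1.5 mm / 300 = 0.005.

```bash
for i in 1; do
python3 jog.py '0 0.005 0 0 0 0'|sed -n '2p;4p'
python3 jog.py '0 0.005 0 0 0 0'|sed -n '2p;4p'
python3 jog.py '0 0.0033 0 0 0 0'|sed -n '2p;4p'
python3 jog.py '0 0.0033 0 0 0 0'|sed -n '2p;4p'
done
```

```text
ee_pos: [480.5, -344.3, 72.2]
ft_force: [-1.2, 0.0, 0.6]
ee_pos: [482.5, -344.6, 72.3]
ft_force: [-0.6, 0.2, -0.2]
ee_pos: [483.7, -344.7, 72.3]
ft_force: [-1.0, 0.4, 0.6]
ee_pos: [484.5, -344.7, 72.3]
ft_force: [-0.8, -0.2, 0.9]
```

In the tool's units: 1 mm / 300 = 0.0033.

```bash
python3 jog.py '0 0.0033 0 0 0 0'|sed -n '2p;4p'
python3 jog.py '0 0.0033 0 0 0 0'|sed -n '2p;4p'
python3 jog.py '0 0 0 0 0 0'|sed -n '2p;4p'
python3 - <<'E'
from h import *
s=grab('scene','s11');d=s
h=cv2.cvtColor(d['img'],cv2.COLOR_RGB2HSV);m=((h[...,1]>190)&(h[...,2]>90)&((h[...,0]<8)|(h[...,0]>172))).astype(np.uint8)
k,l,st,ce=cv2.connectedComponentsWithStats(m)
for i in range(1,k):
    if st[i,4]>10: print(st[i],ce[i].round(1),atz(d,*ce[i],66).round(1))
E
```

```text
ee_pos: [485.3, -344.7, 72.2]
ft_force: [-0.6, 0.0, 0.1]
ee_pos: [486.1, -344.7, 72.2]
ft_force: [-0.7, -0.2, 0.5]
ee_pos: [486.2, -344.8, 72.2]
ft_force: [-0.1, 0.1, -1.1]
[365 259   3  10  24] [365.9 263.5] [ 499.2 -355.3   66. ]
```

In the tool's units: 1 mm / 300 = 0.0033.

```bash
python3 jog.py '0 0.0033 0 0 0 0
0 0 0 0 0 0'|sed -n '2p;4p'
python3 jog.py '0 0.0033 0 0 0 0
0 0 0 0 0 0'|sed -n '2p;4p'
python3 jog.py '0 0.0033 0 0 0 0
0 0 0 0 0 0'|sed -n '2p;4p'
```

```text
ee_pos: [487.0, -344.8, 72.2]
ft_force: [0.2, -0.4, -0.5]
ee_pos: [487.9, -344.9, 72.2]
ft_force: [-0.7, 0.2, 1.1]
ee_pos: [489.0, -345.0, 72.2]
ft_force: [0.2, 0.9, 0.1]
```

In the tool's units: 1 mm / 300 = 0.0033.

```bash
python3 jog.py '0 0.0033 0 0 0 0
0 0 0 0 0 0'|sed -n '2p;4p'
python3 jog.py '0 0.0033 0 0 0 0
0 0 0 0 0 0'|sed -n '2p;4p'
python3 jog.py '0 0.0033 0 0 0 0
0 0 0 0 0 0'|sed -n '2p;4p'
python3 - <<'E'
from h import *
s=grab('scene','s12');d=s
h=cv2.cvtColor(d['img'],cv2.COLOR_RGB2HSV);m=((h[...,1]>190)&(h[...,2]>90)&((h[...,0]<8)|(h[...,0]>172))).astype(np.uint8)
k,l,st,ce=cv2.connectedComponentsWithStats(m)
for i in range(1,k):
    if st[i,4]>10: print(st[i],ce[i].round(1),atz(d,*ce[i],66).round(1))
E
```

```text
ee_pos: [489.9, -345.0, 72.2]
ft_force: [-1.2, -0.7, 0.2]
ee_pos: [490.2, -344.9, 72.2]
ft_force: [-4.2, -0.7, 3.5]
ee_pos: [490.4, -344.9, 72.2]
ft_force: [-7.4, 0.5, 6.1]
[365 259   4  10  24] [366.9 263.3] [ 501.7 -356.7   66. ]
```

In the tool's units: 1.5 mm / 300 = 0.005.

```bash
python3 jog.py '0 0.005 0 0 0 0
0 0 0 0 0 0'|sed -n '2p;4p'
python3 jog.py '0 0.005 0 0 0 0
0 0 0 0 0 0'|sed -n '2p;4p'
```

```text
ee_pos: [490.7, -344.8, 72.2]
ft_force: [-13.1, 0.4, 11.2]
ee_pos: [490.9, -344.7, 72.2]
ft_force: [-17.9, -0.4, 14.1]
```

In the tool's units: -40 mm / 300 = -0.1333, -30 mm / 300 = -0.1.

```bash
python3 jog.py '0 -0.0333 0 0 0 0
0 -0.1 0 0 0 0
0 -0.1 0 0 0 0
0 -0.0333 -0.1333 0 0 0
0 0 -0.1333 0 0 0'|sed -n '1,2p;4p'
python3 jog.py '0 0 -0.1333 0 0 0
0 0 -0.1 0 0 0
0 0 0 0 0 0
0 0 0 0 0 0
0 0 0 0 0 0'|sed -n '1,2p;4p'
python3 - <<'E'
from h import *
for n in ('scene','wrist','top'):
    d=grab(n,n+'13')
    h=cv2.cvtColor(d['img'],cv2.COLOR_RGB2HSV);m=((h[...,1]>170)&(h[...,2]>80)&((h[...,0]<8)|(h[...,0]>172))).astype(np.uint8)
    k,l,st,ce=cv2.connectedComponentsWithStats(m)
    for i in range(1,k):
        if st[i,4]>15: print(n,st[i],ce[i].round(1),atz(d,*ce[i],66).round(1))
a=dict(np.load('pics/s8.npz'));b=dict(np.load('pics/scene13.npz'))
for d in (a,b):
    h=cv2.cvtColor(d['img'],cv2.COLOR_RGB2HSV)[230:262,345:375];m=(h[...,1]>110)&(h[...,2]>80)&(h[...,0]>12)&(h[...,0]<30);v,u=np.nonzero(m);print(m.sum(),u.mean()+345,v.mean()+230)
# predicted thumb pixels (scene): home vs ref of the start
w=dict(np.load('pics/w9.npz'));c=np.array([572.2,-273.4,0]);X=np.array([.9968,-.08,0]);Y=np.array([.08,.9968,0])
for q in (-144,-67,-72): print(q,proj(b,c+q*X-79*Y+[0,0,66]),proj(dict(np.load('pics/wrist13.npz')),c+q*X-79*Y+[0,0,66]))
E
```

```text
t: 20.5
ee_pos: [411.1, -337.1, 150.4]
ft_force: [1.7, -0.5, -0.8]
t: 20.92
ee_pos: [414.9, -338.7, 221.6]
ft_force: [-0.0, -0.2, 0.2]
scene [294 131   4  19  21] [295.6 140.1] [796.  342.9  66. ]
scene [362 256   7  13  44] [365.6 261.6] [ 503.7 -349.7   66. ]
wrist [415 186  15  25 315] [421.8 198.3] [ 509.1 -347.6   66. ]
wrist [154 292  10   4  24] [159.2 293.3] [ 235.3 -428.2   66. ]
wrist [482 331  12   9  41] [487.4 334.8] [ 582.3 -507.4   66. ]
wrist [460 373   9   6  25] [464.8 376. ] [ 559.9 -560.8   66. ]
top [206 138   5  14  17] [207.9 144.5] [724.8 269.9  66. ]
top [437 161  19  20  40] [445.6 170. ] [ 621.  -497.8   66. ]
top [447 193   9   5  29] [451.3 195. ] [ 538.7 -509.8   66. ]
top [397 204   7   4  28] [400.  205.5] [ 508.7 -344.3   66. ]
64 360.703125 243.390625
64 360.703125 243.390625
-144 [342.5643302  273.81834354] [330.68466961 198.30148201]
-67 [363.70238588 261.76885132] [411.38404593 198.30658077]
-72 [362.37435979 262.52526189] [406.18052161 198.30447947]
```

```bash
python3 -c "
from workcell import ctrl
print(ctrl.close_job())"
```

```text
the job is handed in; nothing more can be done
None
```

The job is handed in at about 21 s: the disc is in the cavity and the cover is shut. The clip went in with an 11 N peak that dropped away, then stopped solid at about 18 N. I took that as home; I did not look at its bent leg, and no verdict came back.

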